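# Reload the badge printer's loading chute

## Task

Lift the yellow-handled stamp out of the badge printer's loading chute and stand it upright in the middle of the round black mat. Then lay the green-nosed card cassette the right way up on the level lower part of the chute, green nose towards the printer, let go of it, and push it up the ramp under the two steel bars until its nose rests against the black stop at the top. Leave the orange-nosed cassette and all the other things on the desk where they are.

Things in the scene. Friction and masses are not known exactly. Their poses are not given: they have to be found in the camera images.
- printer: White badge printer (housing 190 mm wide, 200 mm high, from x = 307 mm) with its loading chute, fixed. Origin: on the desk, middle of the chute's foot; x level, up the chute to the printer, z up. Chute floor: level, 6 mm above the desk, from x = 0 (open end) to 150 mm, then the ramp. Blue side guides all along: 68 mm apart inside, 88 mm outside, 10 mm above the floor.
- ramp: Upper part of the chute, fixed to the printer. Origin: middle of its lower edge, on its surface (printer x = 150, z = 6 mm); x up along the 10 degree slope, z square to it. 140 mm long, to the face of the stop.
- stop (a point): Middle of the foot of the black stop's face, at ramp x = 140, y = 0, z = 0 mm. The stop stands 52 mm high across the top of the ramp.
- bar (a point): Middle of the lower of two steel bars, 8 mm thick, that cross over the ramp at ramp x = 60 and 110 mm on side posts (outer width 94 mm). Undersides 56 mm, tops 64 mm above the surface: the cassette passes under them but cannot be put in from above.
- green_cassette: Card cassette to be loaded: a white closed box 130 mm long (x), 52 mm wide (y), 45 mm high, about 0.28 kg, loose, lying flat on the desk. One end (+x, the nose, 26 mm of the length) is green; black ribs on top at the other end. Origin: centre of its underside; x towards the nose, z up. At the start its yaw is anything.
- green_cassette_nose (a point): Point in the middle of the lower edge of the green cassette's nose face, 65 mm along x from the cassette's origin.
- yellow_stamp: Self-inking stamp, loose, about 0.22 kg, 125 mm tall, standing on the level floor of the chute: base 44 mm (x) by 40 mm (y), a grey body with steel frame up to 69 mm, a black neck, and a round yellow handle 30 mm in diameter from 89 to 125 mm above the underside. Origin: centre of its underside, z up. Its yaw is anything.
- stamp_mat: Round black rubber mat, 130 mm in diameter, 4 mm thick, fixed to the desk; where the yellow-handled stamp belongs. Origin: centre of its underside.
- orange_cassette: Bystander: a cassette of the same shape and frame as the green one, but with an orange nose. Leave alone.
- red_stamp: Bystander: a stamp of the same shape as the yellow-handled one, with a red handle and blue body, standing on the desk.
- ink_bottle: Bystander: small blue closed bottle, 38 mm in diameter, 68 mm tall, standing between the cassettes and the mat. Origin: centre of its underside.
- mug: Bystander: white mug, 76 mm in diameter, 92 mm tall, handle at its +y side. Origin: centre of its underside.
- stapler: Bystander: red and black stapler, 150 mm (x) by 36 mm, 55 mm high. Origin: centre of its underside.
- mouse: Bystander: black computer mouse, 104 mm (x) by 60 mm, 34 mm high. Origin: centre of its underside.
Things that resemble listed ones, but are neither listed nor needed, are in the scene too. What is shaped like the green_cassette but purple is not meant.

How it is judged:
By the outcome, as a careful person would: the job done as asked, in the order asked, and still so for the second after the job is handed in, with the robot touching nothing.
It also fails if it takes over 72 s, if anything falls off the work surface, if the arm or the gripper's body presses on something with over 40 N, if the wrist force passes 120 N, or if a joint passes its speed limit or range.

## Robot

A 6-joint arm with a two-finger parallel gripper is mounted at the origin on the work surface. World frame = base frame: x ahead of the robot, y to its left, z up, the work surface at z = 0. Lengths are in m, angles in rad, forces in N, time in s.
With the tool pointing down it reaches from about 0.275 to 0.725 m from the base axis. Payload 5.6 kg.
Tool frame: the origin (TCP) lies midway between the tips of the shut fingers; the grasp point (between the pads) lies ctrl.grasp_offset behind it (ctrl.grasp_offset is the distance from the TCP to the grasp point, in m); z points along the fingers, y is the direction in which the jaws open and shut (so a half turn about z gives the same grasp; the last joint's range is limited). The gripper opens to 85 mm and grips with 20 to 120 N. Pads are 22 mm wide; open, the fingers measure 114 mm over their backs; the gripper's body (76 mm by 85 mm) begins 54 mm behind the grasp point. The pads swing forward as they close: fully open they stand 13 mm farther back than shut.
Start: joints at [1.511, 0.255, 0.108, 0, -1.424, -0.285], TCP at [0.186, 0.518, 0.231] pointing down, gripper open.
Joint ranges: [-2.95, 2.95], [-1.21, 1.97], [-1.09, 1.5], [-2.87, 1.71], [-2.94, -0.07], [-3.05, 3.05]. Speed limits (rad/s): [2.57, 2.57, 3.14, 3.14, 3.14, 3.14].

## Interface

Orientations are given as a rotation vector (axis times angle).
In Python, from plant import ctrl gives the robot as it stands.
- The arm moves only by the shell command python3 -m creep 'ROWS' [FORCE]. ROWS is JSON, a list of rows, each an object with "slide": the shift along the tool's x, y, z in m, a list of three; "roll": the turn about the tool's z in rad; "jaw": the finger opening in m, from 0 to 0.0854. In form: [{"slide": [tx, ty, tz], "roll": roll, "jaw": jaw}, ...]. A call has 1 to 20 rows; each row shifts and turns the commanded pose from where the row before left it, along the tool's axes as they then stand; what a row does not reach is not made up. A row lasts 1/12 s, in which the tool goes at most 41.7 mm and 7.16 degrees, less where a joint would pass 70% of its speed; a pose out of reach is approached as far as the arm can. A call is refused whole if a number of a shift passes 0.0417 or a number of a turn 0.125, either way. A call with a gripper value outside its range is refused whole. The fingers move at their own pace and stop on an object; FORCE is the grip in N (left out, the last holds). Time passes only in rows, so rows that do not move let the fingers close. It gives the time, the measured TCP pose, the force and the opening at its end, in the units of the state.
- ctrl.get_obs(): the state, without advancing time (a new reading comes with each control period).
- ctrl.camera(name): name is "side" or "top"; returns the picture (480x640x3 uint8, blue, green, red); there is no depth.
- ctrl.calibration(name): a dict with "fx", "fy", "cx", "cy" (pixels), "k1" (the pictures are not rectified: a ray, as slopes to the right and down, at radius r is drawn at 1 + k1 r^2 times it, then the intrinsics apply), "world_to_cam" (4x4, takes a point from world to camera coordinates). Camera axes: x right, y up, looking along -z (the intrinsics and any distortion apply to the point x, -y, -z); pixel columns grow to the right and rows downward; lengths in m; the calibration is good to about 2 mm. A picture is of the moment at which its call begins. calibration takes no time and is no camera call.
- ctrl.hand_in(): hands the job in, once; it reports no verdict.
The state is a dict: "time": time; "q": joint angles; "joint_velocities": joint speeds; "joint_efforts": joint torques, N m; "position": TCP position; "ee_rot": TCP orientation; "wrist_force": force on the tool from outside, world axes, zero at the start; "ft_torque": the same for the moment, N m; "grip_width": finger opening in m.
Only numpy, scipy, OpenCV 4.12 (cv2) and the standard library are available. Lean on these libraries where they do the work, as an engineer would, in place of code of your own. Each camera call takes 0.05 s, during which the arm holds its last target.

## Working session

There is one attempt and no reset: what is moved stays moved. The work goes in short steps, Python scripts to look and compute and a shell command to move; the robot and the scene stay as the last step left them, time stands still between calls to the robot, and variables do not carry over. Pictures are saved under pics/ and viewed, and the job is handed in when it is done.

```bash
ls; mkdir -p pics; python3 - <<'E'
from plant import ctrl
import cv2
print(ctrl.get_obs()); print(ctrl.grasp_offset)
for n in("top","side"):
    cv2.imwrite(f"pics/{n}0.png",ctrl.camera(n)); print(ctrl.calibration(n))
E
```

```text
pics
{'time': 0.0, 'q': array([ 1.51056588e+00,  2.55740886e-01,  1.06996690e-01, -4.51369857e-04,
       -1.42389092e+00, -2.84606851e-01]), 'joint_velocities': array([-2.05974908e-04,  1.00614030e-03, -1.01800318e-03,  8.61844511e-05,
       -2.02372310e-04, -1.48197704e-03]), 'joint_efforts': array([-6.91615169e-04, -3.86627305e+01,  2.37935150e+01,  5.36504254e+00,
       -6.01076317e-03, -4.09074886e-06]), 'position': array([0.1857059 , 0.51717507, 0.23039947]), 'ee_rot': array([ 3.09314399e+00, -5.38770091e-01, -3.73285250e-04]), 'wrist_force': array([-0.22644488,  0.28542046, -0.68972777]), 'ft_torque': array([ 0.00153177,  0.04735359, -0.02772033]), 'grip_width': 0.08552462060889422}
0.0187
{'fx': 487.35913402389946, 'fy': 487.35913402389946, 'cx': 324.1176497908891, 'cy': 231.6537587940697, 'k1': -0.08138476082624084, 'world_to_cam': array([[-0.11330219, -0.99355313, -0.00384515,  0.0042223 ],
       [ 0.97119215, -0.11156712,  0.21056728, -0.50781845],
       [-0.20963878,  0.02012335,  0.9775718 , -0.88553701],
       [ 0.        ,  0.        ,  0.        ,  1.        ]])}
{'fx': 625.2095405279757, 'fy': 625.2095405279757, 'cx': 322.34092210552, 'cy': 229.64415469446118, 'k1': -0.10789102837871167, 'world_to_cam': array([[ 0.96757943, -0.25206041,  0.01598726, -0.51174725],
       [ 0.18076909,  0.73534125,  0.653143  , -0.10520112],
       [-0.17638759, -0.62907773,  0.7570658 , -1.29130147],
       [ 0.        ,  0.        ,  0.        ,  1.        ]])}
```

View pics/top0.png

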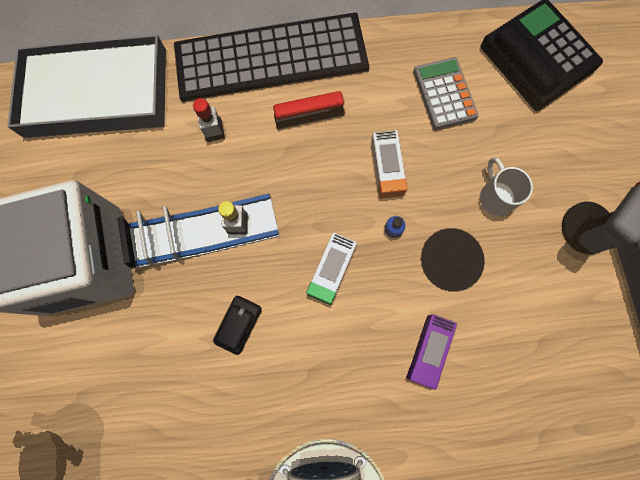

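View pics/side0.png

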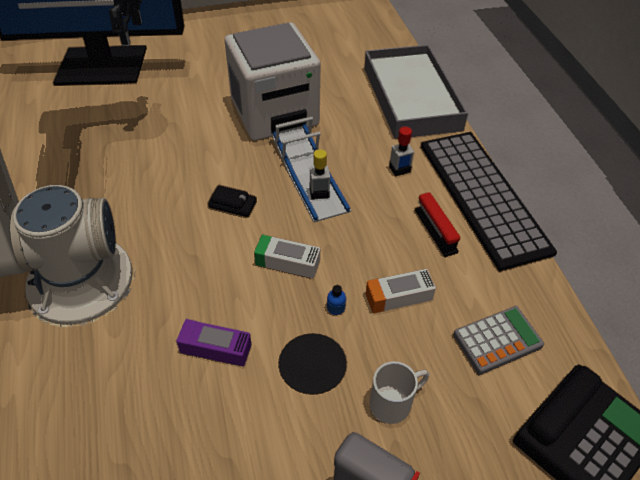

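The top view shows the printer on the left with its chute running to about (275,215), and the yellow stamp's handle at (228,208). The green cassette is at (332,268) with its nose at (322,296), the mat is at (452,260) and the ink bottle at (396,227). The side view shows the same layout. Next I'll measure these.

```bash
cat > h.py <<'E'
import numpy as np, cv2
from plant import ctrl
def und(n,uv):
    c=ctrl.calibration(n); K=np.array([[c['fx'],0,c['cx']],[0,c['fy'],c['cy']],[0,0,1.]])
    return cv2.undistortPoints(np.float64(uv).reshape(-1,1,2),K,np.array([c['k1'],0,0,0.]))[:,0], c['world_to_cam']
def rays(n,uv):
    p,T=und(n,uv); R=T[:3,:3]; o=-R.T@T[:3,3]
    d=np.c_[p[:,0],-p[:,1],-np.ones(len(p))]@R
    return o,d
def plane(n,uv,z):
    o,d=rays(n,uv); return o+d*((z-o[2])/d[:,2])[:,None]
def tri(a,b):
    o1,d1=rays('top',[a]);o2,d2=rays('side',[b]);d1=d1[0];d2=d2[0]
    s=np.linalg.lstsq(np.c_[d1,-d2],o2-o1,rcond=None)[0]
    p=o1+s[0]*d1;q=o2+s[1]*d2
    return (p+q)/2,np.linalg.norm(p-q)
def proj(n,P):
    c=ctrl.calibration(n);T=c['world_to_cam'];P=np.atleast_2d(P)@T[:3,:3].T+T[:3,3]
    x=P[:,0]/-P[:,2];y=-P[:,1]/-P[:,2];f=1+c['k1']*(x*x+y*y)
    return np.c_[c['fx']*x*f+c['cx'],c['fy']*y*f+c['cy']]
def mask(img,lo,hi):
    return cv2.inRange(cv2.cvtColor(img,cv2.COLOR_BGR2HSV),np.array(lo),np.array(hi))
def blobs(m,amin=30):
    n,l,s,c=cv2.connectedComponentsWithStats(m)
    return [(c[i].round(1).tolist(),s[i].tolist(),l==i) for i in range(1,n) if s[i][4]>=amin]
E
python3 - <<'E'
from h import *
for n in('top','side'):
    im=cv2.imread(f'pics/{n}0.png')
    for nm,lo,hi in(('yellow',(22,120,90),(34,255,255)),('green',(50,120,60),(75,255,255)),('blue',(105,120,40),(125,255,255)),('dark',(0,0,0),(179,120,50))):
        for c,s,_ in blobs(mask(im,lo,hi),40 if nm!='dark' else 400): print(n,nm,c,s)
for n in('top','side'):
    im=cv2.imread(f'pics/{n}0.png')
    x,y,w,h=(120,180,250,140) if n=='top' else (220,100,140,180)
    k=3
    cv2.imwrite(f'pics/{n}0z.png',cv2.resize(im[y:y+h,x:x+w],None,fx=k,fy=k,interpolation=cv2.INTER_CUBIC))
E
```

```text
top yellow [225.7, 208.4] [218, 201, 16, 17, 200]
top green [538.9, 19.6] [520, 4, 38, 32, 478]
top green [318.9, 297.2] [307, 289, 26, 15, 44]
top blue [250.9, 199.7] [233, 195, 37, 10, 116]
top blue [193.2, 213.2] [169, 207, 49, 13, 172]
top blue [394.6, 226.3] [387, 217, 18, 17, 139]
top blue [153.9, 221.1] [143, 218, 22, 8, 88]
top blue [226.7, 243.5] [176, 231, 102, 25, 397]
top blue [162.2, 257.4] [150, 254, 24, 8, 91]
top blue [140.4, 262.0] [135, 260, 13, 5, 52]
top dark [538.3, 57.7] [481, 0, 122, 110, 5275]
top dark [268.3, 60.2] [174, 13, 195, 89, 4258]
top dark [58.5, 63.6] [11, 37, 144, 87, 1453]
top dark [102.6, 114.0] [10, 38, 156, 100, 2009]
top dark [606.2, 242.8] [562, 202, 78, 119, 2041]
top dark [235.3, 327.9] [214, 296, 47, 58, 954]
top dark [60.7, 305.5] [26, 298, 69, 15, 439]
top dark [323.1, 469.8] [291, 462, 65, 17, 783]
side yellow [319.8, 153.6] [314, 149, 13, 10, 107]
side green [262.1, 244.6] [254, 235, 17, 21, 189]
side green [521.7, 327.1] [505, 309, 34, 37, 449]
side green [624.0, 418.3] [603, 397, 37, 47, 910]
side blue [155.5, 15.3] [128, 0, 48, 30, 954]
side blue [65.0, 19.6] [8, 6, 105, 27, 1954]
side blue [312.3, 143.1] [309, 138, 8, 12, 40]
side blue [300.1, 187.5] [284, 154, 33, 66, 248]
side blue [404.2, 160.6] [399, 155, 12, 13, 110]
side blue [339.1, 193.7] [330, 177, 19, 35, 132]
side blue [335.9, 302.9] [327, 291, 19, 24, 325]
side dark [105.7, 52.1] [53, 0, 93, 85, 3693]
side dark [579.0, 75.9] [505, 0, 135, 160, 3306]
side dark [418.1, 64.4] [369, 46, 96, 66, 680]
side dark [413.6, 114.0] [365, 55, 102, 84, 1599]
side dark [489.6, 209.2] [422, 132, 135, 139, 3127]
side dark [231.7, 200.4] [208, 186, 48, 30, 900]
side dark [58.8, 278.2] [27, 258, 77, 37, 473]
side dark [312.1, 363.5] [279, 334, 67, 60, 3178]
side dark [576.0, 427.9] [513, 365, 127, 115, 7283]
```

View pics/top0z.png

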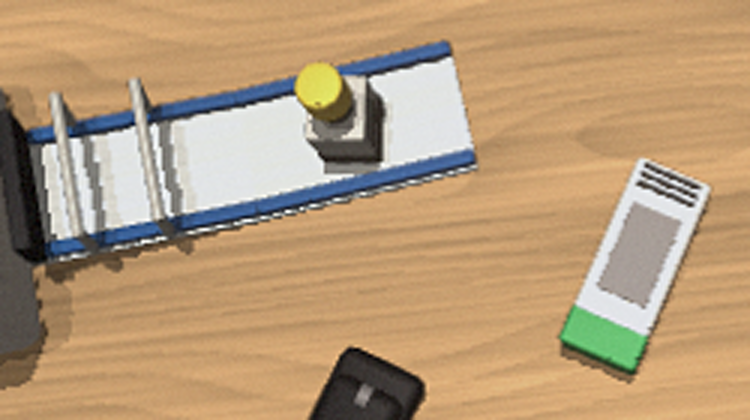

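View pics/side0z.png

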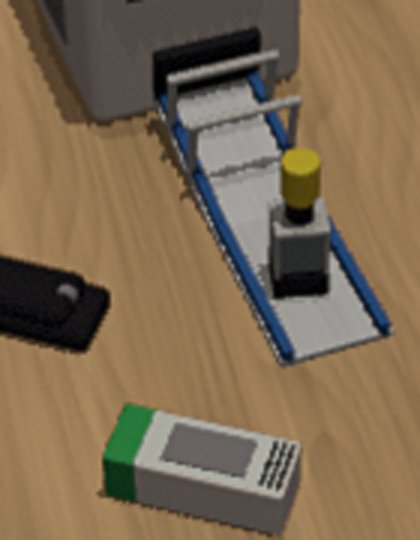

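```bash
python3 - <<'E'
from h import *
np.set_printoptions(precision=4,suppress=True)
top=cv2.imread('pics/top0.png');side=cv2.imread('pics/side0.png')
for n in('top','side'): print(n,'cam',rays(n,[[320,240]])[0])
# stamp handle top
p=tri((225.7,207.8),(319.8,153.2)); print('handle top',p, plane('top',[[225.7,208.]],.131), plane('side',[[319.8,153.2]],.131))
# mat
for n,lim in(('top',(400,210,500,310)),('side',(260,320,360,410))):
    im=cv2.imread(f'pics/{n}0.png'); g=cv2.cvtColor(im,cv2.COLOR_BGR2GRAY); x0,y0,x1,y1=lim
    m=np.zeros_like(g); m[y0:y1,x0:x1]=(g[y0:y1,x0:x1]<75)*255
    c=max(cv2.findContours(m,0,1)[0],key=cv2.contourArea)
    w=plane(n,c[:,0].astype(float),.004)[:,:2]
    (cx,cy),r=cv2.minEnclosingCircle(w.astype(np.float32)*1000); e=cv2.fitEllipse(w.astype(np.float32)*1000); print('mat',n,cx,cy,r,e)
# guides
for n in('top','side'):
    im=cv2.imread(f'pics/{n}0.png'); m=mask(im,(100,110,40),(128,255,255))
    for c,s,l in blobs(m,30):
        ok = (130<c[0]<290 and 190<c[1]<270) if n=='top' else (280<c[0]<350 and 130<c[1]<230)
        if not ok: continue
        v,u=np.nonzero(l); w=plane(n,np.c_[u,v],.016)[:,:2]
        mm=w.mean(0); U,S,V=np.linalg.svd(w-mm); d=V[0]*np.sign(V[0][1]); t=(w-mm)@d
        print(n,c,'mean',mm,'dir deg',np.degrees(np.arctan2(d[1],d[0])),'ends',mm+d*t.min(),mm+d*t.max(),'width',np.ptp((w-mm)@V[1]))
# cassette
im=top; g=cv2.cvtColor(im,cv2.COLOR_BGR2HSV)
m=((g[...,1]<60)&(g[...,2]>90)).astype(np.uint8)*255; m|=mask(im,(45,100,120),(80,255,255))
mm=np.zeros_like(m); mm[225:310,300:362]=m[225:310,300:362]
c=max(cv2.findContours(mm,0,1)[0],key=cv2.contourArea)
w=plane('top',c[:,0].astype(float),.045)[:,:2]
print('cass',cv2.minAreaRect((w*1000).astype(np.float32)))
m=mask(im,(45,100,30),(80,255,255));m[:, :300]=0;m[:,362:]=0;m[:225]=0
v,u=np.nonzero(m);print('nose top centroid',plane('top',[[u.mean(),v.mean()]],.045),len(u))
E
```

```text
top cam [ 0.308  -0.0346  0.9726]
side cam [ 0.2864 -0.864   1.0545]
handle top (array([0.552 , 0.1184, 0.1308]), np.float64(0.0003277691022998451)) [[0.5518 0.1184 0.131 ]] [[0.5518 0.1182 0.131 ]]
mat top 430.26885986328125 -305.1240539550781 64.19639587402344 ((430.03936767578125, -305.2995300292969), (125.81629180908203, 126.24551391601562), 25.307525634765625)
mat side 429.4636535644531 -306.47174072265625 64.91827392578125 ((429.31622314453125, -306.4571838378906), (126.92432403564453, 127.8487319946289), 146.13401794433594)
top [251.5, 199.5] mean [0.5969 0.0854] dir deg 96.94181163098008 ends [0.6013 0.0493] [0.5923 0.1235] width 0.007836069984921788
top [193.3, 213.3] mean [0.5818 0.2063] dir deg 95.69151674889022 ends [0.5867 0.1564] [0.5767 0.257 ] width 0.009350825609851596
top [153.9, 221.0] mean [0.5748 0.2883] dir deg 95.99149522347861 ends [0.577  0.2673] [0.5724 0.3116] width 0.00950112795189916
top [133.2, 224.7] mean [0.5721 0.3317] dir deg 90.88450496410134 ends [0.5722 0.3235] [0.572  0.3405] width 0.009689871465006753
top [226.2, 243.6] mean [0.5113 0.1435] dir 
[... 321 characters left out ...]
th 0.0086754817619589
side [312.3, 143.0] mean [0.576  0.2814] dir deg 92.89812825679829 ends [0.5771 0.2582] [0.5748 0.3049] width 0.00891172939401387
side [280.1, 144.9] mean [0.4965 0.2936] dir deg 88.95050546463797 ends [0.4962 0.2739] [0.497  0.3159] width 0.009719104143084217
side [300.3, 187.8] mean [0.5109 0.1375] dir deg 96.44196072426642 ends [0.5227 0.0326] [0.4974 0.2566] width 0.011541580816194294
side [339.0, 193.4] mean [0.5937 0.0973] dir deg 96.77823736491209 ends [0.6007 0.0391] [0.5863 0.1602] width 0.010839952896716652
cass ((436.6286926269531, -60.33885192871094), (52.24847412109375, 128.8805389404297), 60.30405044555664)
nose top centroid [[ 0.3892 -0.0336  0.045 ]] 357
```

```bash
python3 -m creep '[{"slide":[0.0177,0.0255,0],"roll":0,"jaw":0.0854},{"slide":[0.0177,0.0255,0],"roll":0,"jaw":0.0854},{"slide":[0.0177,0.0255,0],"roll":0,"jaw":0.0854},{"slide":[0.0177,0.0255,0],"roll":0,"jaw":0.0854},{"slide":[0.0177,0.0255,0],"roll":0,"jaw":0.0854},{"slide":[0.0177,0.0255,0],"roll":0,"jaw":0.0854},{"slide":[0.0177,0.0255,0],"roll":0,"jaw":0.0854},{"slide":[0.0177,0.0255,0],"roll":0,"jaw":0.0854},{"slide":[0.0177,0.0255,0],"roll":0,"jaw":0.0854},{"slide":[0.0177,0.0255,0],"roll":0,"jaw":0.0854}]' 40
python3 -m creep '[{"slide":[0.0335,0,0],"roll":0,"jaw":0.0854},{"slide":[0.0335,0,0],"roll":0,"jaw":0.0854},{"slide":[0.0335,0,0],"roll":0,"jaw":0.0854},{"slide":[0.0335,0,0],"roll":0,"jaw":0.0854},{"slide":[0.0335,0,0],"roll":0,"jaw":0.0854},{"slide":[0.0335,0,0],"roll":0,"jaw":0.0854},{"slide":[0.0335,0,0],"roll":0,"jaw":0.0854},{"slide":[0.0335,0,0],"roll":0,"jaw":0.0854},{"slide":[0.0335,0,0],"roll":0,"jaw":0.0854},{"slide":[0,0,0],"roll":0,"jaw":0.0854},{"slide":[0,0,0],"roll":0,"jaw":0.0854},{"slide":[0,0,0],"roll":0,"jaw":0.0854}]' 40
cat >> h.py <<'E'
def need(x,y,z,psi=None):
    "slide in tool axes (tool down) and roll to a world target"
    from scipy.spatial.transform import Rotation as Ro
    o=ctrl.get_obs();R=Ro.from_rotvec(o['ee_rot']).as_matrix()
    h=np.degrees(np.arctan2(R[1,0],R[0,0]))
    print('t',round(o['time'],2),'pos',o['position'].round(4),'head',h.round(2),'tilt',np.degrees(np.arccos(-R[2,2])).round(2),'F',o['wrist_force'].round(1),'w',round(o['grip_width'],4))
    print('slide',(R.T@(np.array([x,y,z])-o['position'])).round(4),'roll',None if psi is None else np.radians(h-psi).round(4))
E
python3 -c "
from h import *
need(.552,.1184,.096)"
```

```text
time: 0.93
position: [0.2661, 0.2161, 0.231]
ee_rot: [3.095, -0.538, -0.0]
wrist_force: [0.6, -1.3, 1.0]
grip_width: 0.0853
time: 1.93
position: [0.5497, 0.1158, 0.2307]
ee_rot: [3.094, -0.54, -0.002]
wrist_force: [-0.5, -0.1, 0.5]
grip_width: 0.0854
t 1.93 pos [0.5497 0.1158 0.2307] head -19.79 tilt 0.08 F [-0.5 -0.1  0.5] w 0.0854
slide [ 0.0014 -0.0034  0.1347] roll None
```

```bash
python3 -m creep '[{"slide":[0.0014,-0.0034,0.022],"roll":0,"jaw":0.0854},{"slide":[0,0,0.023],"roll":0,"jaw":0.0854},{"slide":[0,0,0.023],"roll":0,"jaw":0.0854},{"slide":[0,0,0.023],"roll":0,"jaw":0.0854},{"slide":[0,0,0.023],"roll":0,"jaw":0.0854},{"slide":[0,0,0.0207],"roll":0,"jaw":0.0854},{"slide":[0,0,0],"roll":0,"jaw":0.0854},{"slide":[0,0,0],"roll":0,"jaw":0.0854}]' 40
python3 - <<'E'
from h import *
need(.552,.1184,.096)
for n,(x,y,w,h) in(('top',(120,120,260,190)),('side',(220,60,200,180))):
    cv2.imwrite(f'pics/{n}1.png',cv2.resize(ctrl.camera(n)[y:y+h,x:x+w],None,fx=3,fy=3,interpolation=cv2.INTER_CUBIC))
E
```

```text
time: 2.6
position: [0.5515, 0.1188, 0.0968]
ee_rot: [3.094, -0.537, -0.002]
wrist_force: [1.2, 0.6, 0.4]
grip_width: 0.0853
t 2.6 pos [0.5515 0.1188 0.0968] head -19.68 tilt 0.08 F [1.2 0.6 0.4] w 0.0853
slide [0.0006 0.0002 0.0008] roll None
```

View pics/side1.png

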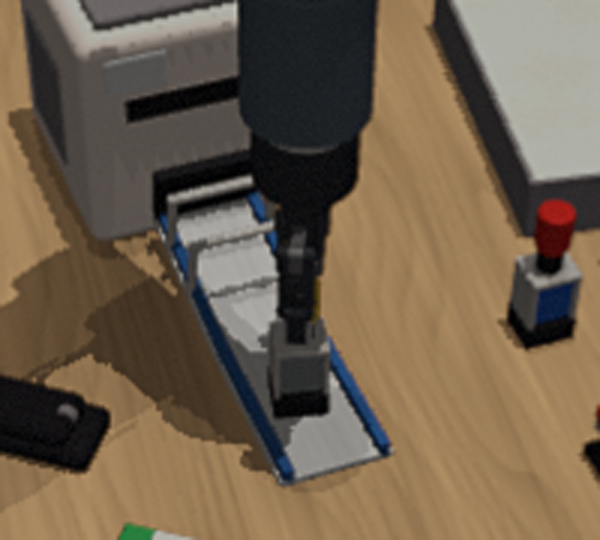

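The picture shows the fingers either side of the yellow handle, around zoomed pixel (300,290), with the stamp still upright. I'll close on it and lift.

```bash
python3 -m creep '[{"slide":[0,0,0],"roll":0,"jaw":0.02},{"slide":[0,0,0],"roll":0,"jaw":0.02},{"slide":[0,0,0],"roll":0,"jaw":0.02},{"slide":[0,0,0],"roll":0,"jaw":0.02},{"slide":[0,0,0],"roll":0,"jaw":0.02},{"slide":[0,0,0],"roll":0,"jaw":0.02},{"slide":[0,0,0],"roll":0,"jaw":0.02},{"slide":[0,0,0],"roll":0,"jaw":0.02},{"slide":[0,0,0],"roll":0,"jaw":0.02},{"slide":[0,0,0],"roll":0,"jaw":0.02}]' 40
python3 -m creep '[{"slide":[0,0,-0.01],"roll":0,"jaw":0.02},{"slide":[0,0,-0.02],"roll":0,"jaw":0.02},{"slide":[0,0,-0.03],"roll":0,"jaw":0.02},{"slide":[0,0,-0.03],"roll":0,"jaw":0.02},{"slide":[0,0,-0.02],"roll":0,"jaw":0.02},{"slide":[0,0,-0.02],"roll":0,"jaw":0.02},{"slide":[0,0,0],"roll":0,"jaw":0.02},{"slide":[0,0,0],"roll":0,"jaw":0.02}]' 40
python3 - <<'E'
from h import *
need(.430,-.306,.226)
for n in ('side',):
    cv2.imwrite(f'pics/{n}2.png',ctrl.camera(n))
E
```

```text
time: 3.53
position: [0.5529, 0.1186, 0.0971]
ee_rot: [-3.095, 0.539, -0.001]
wrist_force: [0.2, -0.5, 5.6]
grip_width: 0.0291
time: 4.2
position: [0.5524, 0.119, 0.2268]
ee_rot: [-3.094, 0.539, -0.0]
wrist_force: [0.2, -0.1, -3.1]
grip_width: 0.0291
t 4.2 pos [0.5524 0.119  0.2268] head -19.76 tilt 0.07 F [ 0.2 -0.1 -3.1] w 0.0291
slide [2.850e-02 4.414e-01 2.000e-04] roll None
```

View pics/side2.png

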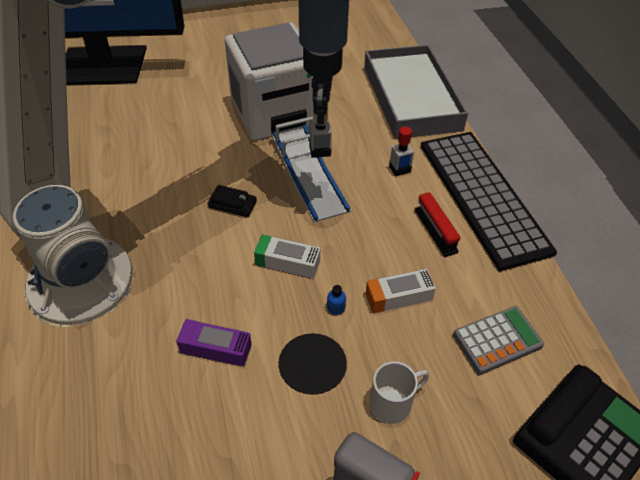

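```bash
python3 - <<'E'
from h import *
print(tri((612,235),(345,450)),plane('top',[[585,225]],0.0),plane('top',[[562,225],[610,200]],0.2))
E
python3 -m creep '[{"slide":[0.002,0.02,0],"roll":0,"jaw":0.02},{"slide":[0.002,0.0324,0],"roll":0,"jaw":0.02},{"slide":[0.002,0.0324,0],"roll":0,"jaw":0.02},{"slide":[0.002,0.0324,0],"roll":0,"jaw":0.02},{"slide":[0.002,0.0324,0],"roll":0,"jaw":0.02},{"slide":[0.002,0.0324,0],"roll":0,"jaw":0.02},{"slide":[0.002,0.0324,0],"roll":0,"jaw":0.02},{"slide":[0.002,0.0324,0],"roll":0,"jaw":0.02},{"slide":[0.002,0.0324,0],"roll":0,"jaw":0.02},{"slide":[0.002,0.0324,0],"roll":0,"jaw":0.02}]' 40
```

```text
(array([ 0.41767352, -0.54515696,  0.1703922 ]), np.float64(0.0006266692150328686)) [[ 0.46840297 -0.59915629  0.        ]] [[ 0.43993496 -0.44339309  0.2       ]
 [ 0.47294136 -0.53744513  0.2       ]]
time: 5.08
position: [0.4642, -0.1823, 0.2246]
ee_rot: [-3.094, 0.539, 0.006]
wrist_force: [1.2, -0.7, -2.0]
grip_width: 0.0288
```

```bash
python3 -m creep '[{"slide":[0.002,0.0324,0],"roll":0,"jaw":0.02},{"slide":[0.002,0.0324,0],"roll":0,"jaw":0.02},{"slide":[0.002,0.0324,0],"roll":0,"jaw":0.02},{"slide":[0.0015,0.024,0],"roll":0,"jaw":0.02},{"slide":[0,0.008,0],"roll":0,"jaw":0.02},{"slide":[0,0,0],"roll":0,"jaw":0.02},{"slide":[0,0,0],"roll":0,"jaw":0.02},{"slide":[0,0,0],"roll":0,"jaw":0.02}]' 40
python3 - <<'E'
from h import *
need(.430,-.306,.0945)
for n in ('side','top'):
    cv2.imwrite(f'pics/{n}3.png',ctrl.camera(n))
E
```

```text
time: 5.75
position: [0.4293, -0.3045, 0.2257]
ee_rot: [-3.094, 0.538, 0.003]
wrist_force: [0.6, 0.0, -2.1]
grip_width: 0.0292
t 5.75 pos [ 0.4293 -0.3045  0.2257] head -19.72 tilt 0.11 F [ 0.6  0.  -2.1] w 0.0292
slide [0.0014 0.0012 0.1312] roll None
```

View pics/side3.png

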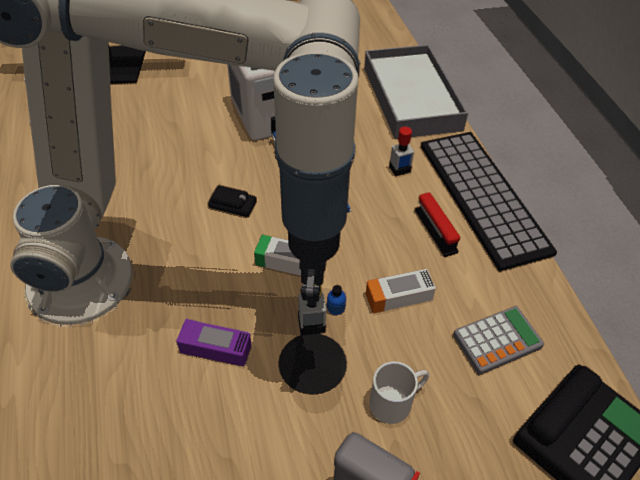

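The stamp hangs upright above the mat, with its base at about (312,325) in the side view. I'll lower it slowly over the last stretch.

```bash
python3 -m creep '[{"slide":[0.0014,0.0012,0.02],"roll":0,"jaw":0.02},{"slide":[0,0,0.025],"roll":0,"jaw":0.02},{"slide":[0,0,0.025],"roll":0,"jaw":0.02},{"slide":[0,0,0.025],"roll":0,"jaw":0.02},{"slide":[0,0,0.02],"roll":0,"jaw":0.02},{"slide":[0,0,0.01],"roll":0,"jaw":0.02},{"slide":[0,0,0.003],"roll":0,"jaw":0.02},{"slide":[0,0,0.001],"roll":0,"jaw":0.02},{"slide":[0,0,0],"roll":0,"jaw":0.02},{"slide":[0,0,0],"roll":0,"jaw":0.02}]' 40
python3 -c "
from h import *
need(.430,-.306,.0945)"
```

```text
time: 6.68
position: [0.4313, -0.3075, 0.0991]
ee_rot: [3.094, -0.538, 0.004]
wrist_force: [0.9, -0.3, -2.0]
grip_width: 0.0291
t 6.68 pos [ 0.4313 -0.3075  0.0991] head -19.73 tilt 0.16 F [ 0.9 -0.3 -2. ] w 0.0291
slide [-0.0017 -0.0009  0.0046] roll None
```

```bash
python3 -m creep '[{"slide":[0,0,0.001],"roll":0,"jaw":0.02},{"slide":[0,0,0.001],"roll":0,"jaw":0.02},{"slide":[0,0,0],"roll":0,"jaw":0.02}]' 40
python3 -m creep '[{"slide":[0,0,0.001],"roll":0,"jaw":0.02},{"slide":[0,0,0],"roll":0,"jaw":0.02},{"slide":[0,0,0],"roll":0,"jaw":0.02}]' 40

```

```text
time: 6.93
position: [0.4304, -0.3072, 0.0959]
ee_rot: [3.095, -0.539, 0.001]
wrist_force: [1.1, 0.3, -2.9]
grip_width: 0.029
time: 7.18
position: [0.4306, -0.3074, 0.0951]
ee_rot: [3.095, -0.539, 0.001]
wrist_force: [-0.5, 0.4, 0.5]
grip_width: 0.0288
```

Contact: the force has gone from -2.9 to +0.5 N at the expected height. I'll release and retreat upward.

```bash
python3 -m creep '[{"slide":[0,0,0],"roll":0,"jaw":0.04},{"slide":[0,0,0],"roll":0,"jaw":0.05},{"slide":[0,0,0],"roll":0,"jaw":0.065},{"slide":[0,0,0],"roll":0,"jaw":0.0854},{"slide":[0,0,0],"roll":0,"jaw":0.0854},{"slide":[0,0,0],"roll":0,"jaw":0.0854},{"slide":[0,0,0],"roll":0,"jaw":0.0854},{"slide":[0,0,0],"roll":0,"jaw":0.0854},{"slide":[0,0,-0.01],"roll":0,"jaw":0.0854},{"slide":[0,0,-0.03],"roll":0,"jaw":0.0854},{"slide":[0,0,-0.03],"roll":0,"jaw":0.0854},{"slide":[0,0,-0.03],"roll":0,"jaw":0.0854},{"slide":[0,0,0],"roll":0,"jaw":0.0854}]' 40
python3 - <<'E'
from h import *
need(.4366,-.0603,.19,-29.7)
for n in ('side','top'):
    cv2.imwrite(f'pics/{n}4.png',ctrl.camera(n))
E
```

```text
time: 8.27
position: [0.433, -0.3093, 0.2022]
ee_rot: [3.09, -0.537, 0.018]
wrist_force: [0.9, -0.8, 1.1]
grip_width: 0.0855
t 8.27 pos [ 0.433  -0.3093  0.2022] head -19.71 tilt 0.71 F [ 0.9 -0.8  1.1] w 0.0855
slide [-0.0807 -0.2356  0.0106] roll 0.1744
```

View pics/side4.png

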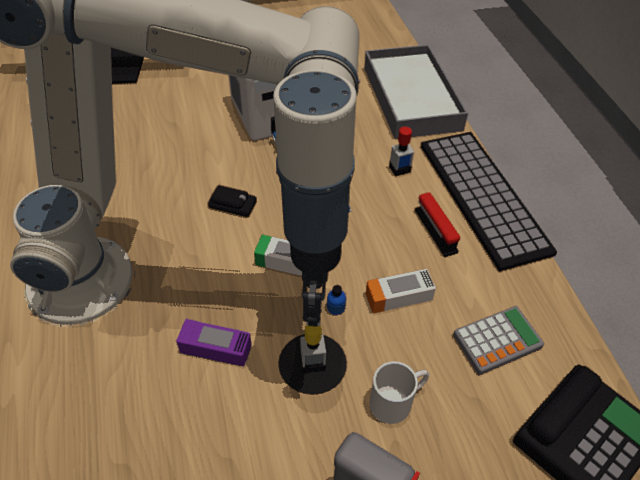

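```bash
python3 -m creep '[{"slide":[-0.004,-0.0116,0],"roll":0,"jaw":0.0854},{"slide":[-0.009,-0.028,0],"roll":0,"jaw":0.0854},{"slide":[-0.009,-0.028,0],"roll":0,"jaw":0.0854},{"slide":[-0.009,-0.028,0],"roll":0,"jaw":0.0854},{"slide":[-0.009,-0.028,0],"roll":0,"jaw":0.0854},{"slide":[-0.01,-0.028,0],"roll":0,"jaw":0.0854},{"slide":[-0.01,-0.028,0],"roll":0,"jaw":0.0854},{"slide":[-0.01,-0.028,0],"roll":0,"jaw":0.0854},{"slide":[-0.01,-0.028,0],"roll":0,"jaw":0.0854},{"slide":[0,0,0],"roll":0.0872,"jaw":0.0854},{"slide":[0,0,0],"roll":0.0872,"jaw":0.0854},{"slide":[0,0,0.03],"roll":0,"jaw":0.0854},{"slide":[0,0,0],"roll":0,"jaw":0.0854},{"slide":[0,0,0],"roll":0,"jaw":0.0854},{"slide":[0,0,0],"roll":0,"jaw":0.0854}]' 40
python3 - <<'E'
from h import *
need(.4366,-.0603,.017,-29.7)
for n in ('side','top'):
    cv2.imwrite(f'pics/{n}5.png',ctrl.camera(n))
E
```

```text
time: 9.62
position: [0.4346, -0.0584, 0.1651]
ee_rot: [3.036, -0.805, -0.0]
wrist_force: [0.1, 0.5, -0.1]
grip_width: 0.0854
t 9.62 pos [ 0.4346 -0.0584  0.1651] head -29.71 tilt 0.05 F [ 0.1  0.5 -0.1] w 0.0854
slide [0.0027 0.0005 0.1481] roll -0.0002
```

View pics/top5.png

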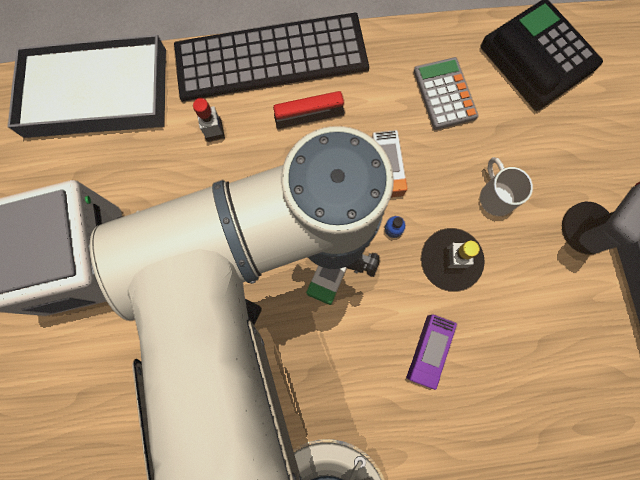

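The stamp stands on the mat, with its handle at (471,249), and the cassette lies under the gripper. I'll descend, straddle it and close.

```bash
python3 -m creep '[{"slide":[0.0025,0.0005,0.02],"roll":0,"jaw":0.0854},{"slide":[0,0,0.025],"roll":0,"jaw":0.0854},{"slide":[0,0,0.025],"roll":0,"jaw":0.0854},{"slide":[0,0,0.02],"roll":0,"jaw":0.0854},{"slide":[0,0,0.02],"roll":0,"jaw":0.0854},{"slide":[0,0,0.015],"roll":0,"jaw":0.0854},{"slide":[0,0,0.0125],"roll":0,"jaw":0.0854},{"slide":[0,0,0.01],"roll":0,"jaw":0.0854},{"slide":[0,0,0],"roll":0,"jaw":0.0854},{"slide":[0,0,0],"roll":0,"jaw":0.0854}]' 40
python3 - <<'E'
from h import *
need(.4366,-.0603,.017,-29.7)
im=cv2.imread('pics/top5.png')
print([(b[0],plane('top',[b[0]],.129)) for b in blobs(mask(im,(22,120,90),(34,255,255)),40)])
im=ctrl.camera('side');cv2.imwrite('pics/side6.png',cv2.resize(im[180:300,220:380],None,fx=4,fy=4))
E
```

```text
time: 10.55
position: [0.437, -0.0601, 0.0176]
ee_rot: [3.036, -0.806, 0.0]
wrist_force: [-0.2, 0.4, 0.0]
grip_width: 0.0855
t 10.55 pos [ 0.437  -0.0601  0.0176] head -29.74 tilt 0.02 F [-0.2  0.4  0. ] w 0.0855
slide [-0.0003  0.0003  0.0006] roll -0.0008
[([470.9, 248.0], array([[ 0.42990614, -0.30665754,  0.129     ]]))]
```

View pics/side6.png

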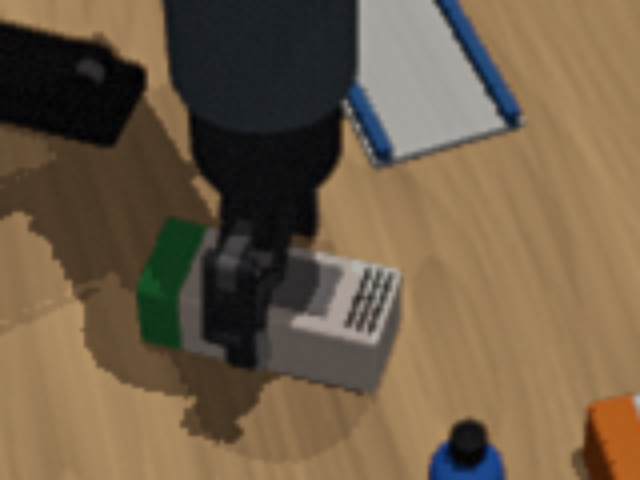

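The near finger, with its tip at zoomed (240,355), stands clear beside the middle of the cassette, and the stamp is within 1 mm of the mat centre. Closing and lifting.

```bash
python3 -m creep '[{"slide":[0,0,0],"roll":0,"jaw":0.045},{"slide":[0,0,0],"roll":0,"jaw":0.045},{"slide":[0,0,0],"roll":0,"jaw":0.045},{"slide":[0,0,0],"roll":0,"jaw":0.045},{"slide":[0,0,0],"roll":0,"jaw":0.045},{"slide":[0,0,0],"roll":0,"jaw":0.045},{"slide":[0,0,0],"roll":0,"jaw":0.045},{"slide":[0,0,0],"roll":0,"jaw":0.045}]' 45
python3 -m creep '[{"slide":[0,0,-0.005],"roll":0,"jaw":0.045},{"slide":[0,0,-0.015],"roll":0,"jaw":0.045},{"slide":[0,0,-0.025],"roll":0,"jaw":0.045},{"slide":[0,0,-0.025],"roll":0,"jaw":0.045},{"slide":[0,0,-0.02],"roll":0,"jaw":0.045},{"slide":[0,0,0],"roll":0.117,"jaw":0.045},{"slide":[0,0,0],"roll":0.117,"jaw":0.045},{"slide":[0,0,0],"roll":0.117,"jaw":0.045},{"slide":[0,0,0],"roll":0.117,"jaw":0.045},{"slide":[0,0,0],"roll":0.117,"jaw":0.045},{"slide":[0,0,0],"roll":0.117,"jaw":0.045},{"slide":[0,0,0],"roll":0.117,"jaw":0.045},{"slide":[0,0,0],"roll":0.115,"jaw":0.045},{"slide":[0,0,0],"roll":0,"jaw":0.045},{"slide":[0,0,0],"roll":0,"jaw":0.045}]' 45
python3 - <<'E'
from h import *
n=np.array([.993,.1184]);d=np.array([-.1184,.993])
t=n*.5631+d*(-.024+.072)
print(t); need(t[0],t[1],.107,96.8-180)
for k in ('side','top'): cv2.imwrite(f'pics/{k}7.png',ctrl.camera(k))
E
```

```text
time: 11.27
position: [0.4372, -0.06, 0.0179]
ee_rot: [-3.036, 0.806, -0.002]
wrist_force: [-1.2, 0.3, 6.2]
grip_width: 0.0514
time: 12.52
position: [0.4359, -0.06, 0.1067]
ee_rot: [2.351, -2.083, -0.002]
wrist_force: [0.8, 0.7, -3.3]
grip_width: 0.051
[0.5534751  0.11433504]
t 12.52 pos [ 0.4359 -0.06    0.1067] head -83.08 tilt 0.07 F [ 0.8  0.7 -3.3] w 0.051
slide [-0.1589 -0.1377 -0.0004] roll 0.0021
```

View pics/side7.png

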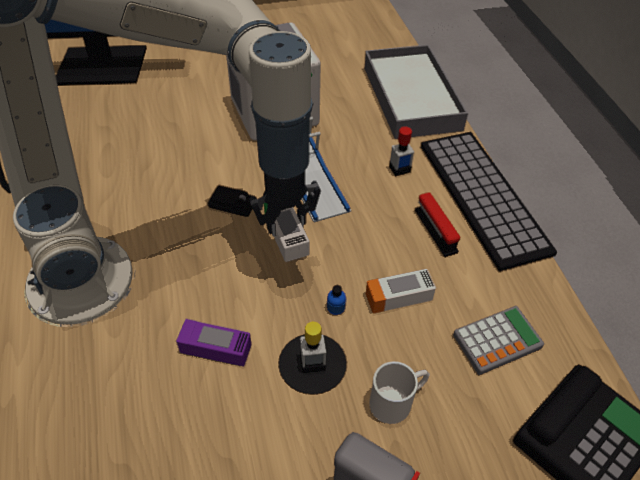

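View pics/top7.png

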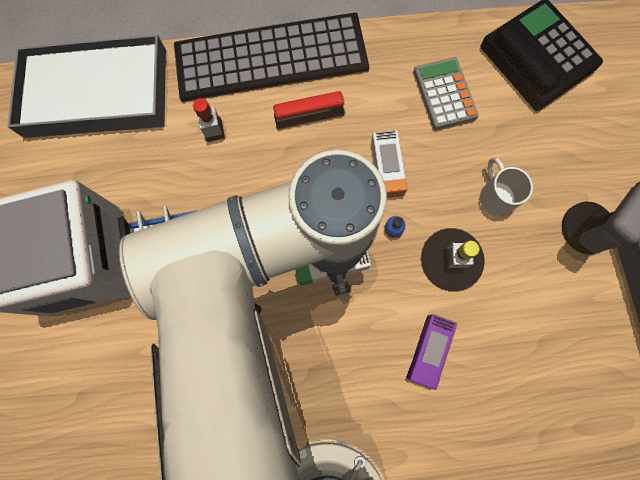

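The cassette hangs in the gripper parallel to the chute, nose towards the printer and ribs at (295,240) in the side view. I'll carry it over the chute.

```bash
python3 -m creep '[{"slide":[-0.0099,-0.0087,0],"roll":0.002,"jaw":0.045},{"slide":[-0.02,-0.0174,0],"roll":0,"jaw":0.045},{"slide":[-0.02,-0.0174,0],"roll":0,"jaw":0.045},{"slide":[-0.02,-0.0174,0],"roll":0,"jaw":0.045},{"slide":[-0.02,-0.0174,0],"roll":0,"jaw":0.045},{"slide":[-0.02,-0.0174,0],"roll":0,"jaw":0.045},{"slide":[-0.02,-0.0174,0],"roll":0,"jaw":0.045},{"slide":[-0.02,-0.0174,0],"roll":0,"jaw":0.045},{"slide":[-0.009,-0.0072,0],"roll":0,"jaw":0.045},{"slide":[0,0,0],"roll":0,"jaw":0.045},{"slide":[0,0,0],"roll":0,"jaw":0.045},{"slide":[0,0,0],"roll":0,"jaw":0.045}]' 45
python3 - <<'E'
from h import *
need(.5535,.1143,.025,96.8-180)
for k,(x,y,w,h) in(('top',(120,120,260,190)),('side',(220,80,200,180))):
    cv2.imwrite(f'pics/{k}8.png',cv2.resize(ctrl.camera(k)[y:y+h,x:x+w],None,fx=3,fy=3,interpolation=cv2.INTER_CUBIC))
E
```

```text
time: 13.62
position: [0.5544, 0.1134, 0.1068]
ee_rot: [2.346, -2.088, -0.001]
wrist_force: [-0.4, -0.2, -3.7]
grip_width: 0.0511
t 13.62 pos [0.5544 0.1134 0.1068] head -83.34 tilt 0.06 F [-0.4 -0.2 -3.7] w 0.0511
slide [-0.001   0.0007  0.0818] roll -0.0025
```

View pics/side8.png

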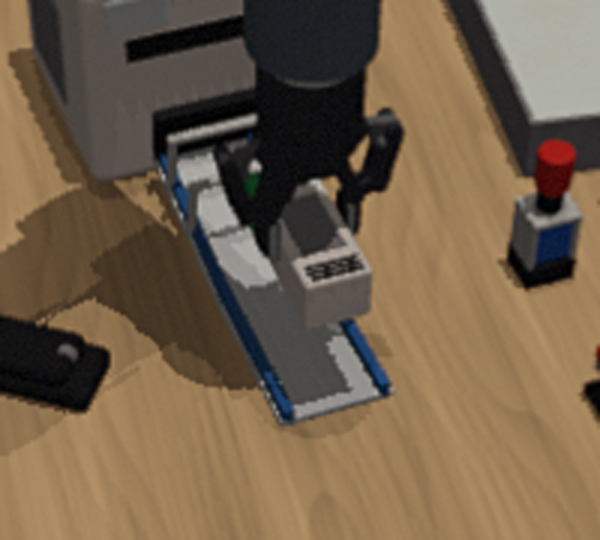

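```bash
python3 - <<'E'
from h import *
n=np.array([.993,.1184]);d=np.array([-.1184,.993])
p=plane('side',[[220+303/3,80+325/3],[220+370/3,80+312/3]],.089)[:,:2]
print(p, p@n-.5631, p@d+.024)
# chute floor end corners
q=plane('side',[[220+283/3,80+423/3],[220+391/3,80+392/3]],.0)[:,:2];print(q@n-.5631,q@d+.024)
q=plane('top',[[271.7,198.3],[277.7,230]],.006)[:,:2];print(q@n-.5631,q@d+.024)
E
```

```text
[[0.53829918 0.05325994]
 [0.58893895 0.05456332]] [-0.02226293  0.02817668] [0.0131525 0.008451 ]
[-0.04079343  0.04770012] [0.00349322 0.00405536]
[ 0.03562166 -0.03271198] [-0.00215489 -0.00015794]
```

```bash
python3 -m creep '[{"slide":[0,0,0.015],"roll":0,"jaw":0.045},{"slide":[0,0,0.02],"roll":0,"jaw":0.045},{"slide":[0,0,0.02],"roll":0,"jaw":0.045},{"slide":[0,0,0.015],"roll":0,"jaw":0.045},{"slide":[0,0,0.006],"roll":0,"jaw":0.045},{"slide":[0,0,0.002],"roll":0,"jaw":0.045},{"slide":[0,0,0],"roll":0,"jaw":0.045},{"slide":[0,0,0],"roll":0,"jaw":0.045}]' 45
python3 -m creep '[{"slide":[0,0,0.0015],"roll":0,"jaw":0.045},{"slide":[0,0,0.001],"roll":0,"jaw":0.045},{"slide":[0,0,0],"roll":0,"jaw":0.045}]' 45
python3 - <<'E'
from h import *
need(.5535,.1143,.024,96.8-180)
for k,(x,y,w,h) in(('side',(220,80,200,180)),):
    cv2.imwrite(f'pics/{k}9.png',cv2.resize(ctrl.camera(k)[y:y+h,x:x+w],None,fx=3,fy=3,interpolation=cv2.INTER_CUBIC))
E
```

```text
time: 14.38
position: [0.5558, 0.1138, 0.0303]
ee_rot: [-2.345, 2.088, -0.002]
wrist_force: [0.3, -0.6, -2.8]
grip_width: 0.0513
time: 14.63
position: [0.5552, 0.1138, 0.0269]
ee_rot: [-2.345, 2.089, -0.0]
wrist_force: [0.3, -0.5, -3.4]
grip_width: 0.0515
t 14.63 pos [0.5552 0.1138 0.0269] head -83.38 tilt 0.04 F [ 0.3 -0.5 -3.4] w 0.0515
slide [-0.0007  0.0016  0.0029] roll -0.0031
```

View pics/side9.png

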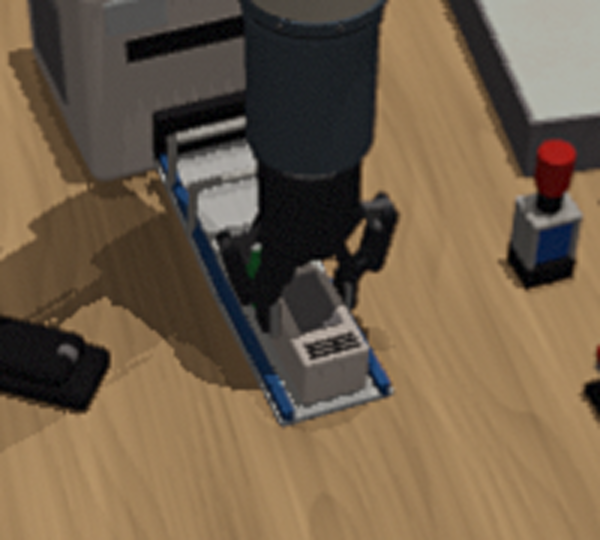

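The cassette sits between the guides just above the floor, with its rear lower corners at zoomed (298,405) and (366,392). I'll go down the last millimetres.

```bash
python3 -m creep '[{"slide":[0,0,0.001],"roll":0,"jaw":0.045},{"slide":[0,0,0],"roll":0,"jaw":0.045},{"slide":[0,0,0],"roll":0,"jaw":0.045}]' 45
python3 -m creep '[{"slide":[0,0,0.001],"roll":0,"jaw":0.045},{"slide":[0,0,0],"roll":0,"jaw":0.045},{"slide":[0,0,0],"roll":0,"jaw":0.045}]' 45

```

```text
time: 14.93
position: [0.5549, 0.1137, 0.0256]
ee_rot: [2.346, -2.089, -0.0]
wrist_force: [-0.1, -0.2, -3.3]
grip_width: 0.0514
time: 15.18
position: [0.5549, 0.1137, 0.0245]
ee_rot: [2.346, -2.089, -0.0]
wrist_force: [0.3, 0.1, -3.8]
grip_width: 0.0513
```

```bash
python3 -m creep '[{"slide":[0,0,0.001],"roll":0,"jaw":0.045},{"slide":[0,0,0],"roll":0,"jaw":0.045},{"slide":[0,0,0],"roll":0,"jaw":0.045}]' 45

```

```text
time: 15.43
position: [0.5552, 0.1137, 0.024]
ee_rot: [-2.346, 2.089, -0.001]
wrist_force: [-1.2, 0.3, 1.6]
grip_width: 0.0512
```

Contact again (-3.8 to +1.6 N). Releasing, going up, back, and closing the fingers.

```bash
python3 -m creep '[{"slide":[0,0,0],"roll":0,"jaw":0.06},{"slide":[0,0,0],"roll":0,"jaw":0.075},{"slide":[0,0,0],"roll":0,"jaw":0.075},{"slide":[0,0,0],"roll":0,"jaw":0.075},{"slide":[0,0,-0.005],"roll":0,"jaw":0.075},{"slide":[0,0,-0.02],"roll":0,"jaw":0.075},{"slide":[0,0,-0.03],"roll":0,"jaw":0.075},{"slide":[0,0,-0.03],"roll":0,"jaw":0.075},{"slide":[0,0,-0.015],"roll":0,"jaw":0.05},{"slide":[0.025,0,0],"roll":0,"jaw":0},{"slide":[0.025,0,0],"roll":0,"jaw":0},{"slide":[0.025,0,0],"roll":0,"jaw":0},{"slide":[0.025,0,0],"roll":0,"jaw":0},{"slide":[0.01,0,0],"roll":0,"jaw":0},{"slide":[0,0,0],"roll":0,"jaw":0},{"slide":[0,0,0],"roll":0,"jaw":0},{"slide":[0,0,0],"roll":0,"jaw":0}]' 45
python3 - <<'E'
from h import *
n=np.array([.993,.1184]);d=np.array([-.1184,.993])
o=ctrl.get_obs();p=o['position'];print('n',p[:2]@n-.564,'printer x',p[:2]@d+.024)
t=n*.564+d*(-.024-.023); need(t[0],t[1],.020,96.8-180)
for k,(x,y,w,h) in(('top',(120,120,260,190)),('side',(220,80,200,180))):
    cv2.imwrite(f'pics/{k}10.png',cv2.resize(ctrl.camera(k)[y:y+h,x:x+w],None,fx=3,fy=3,interpolation=cv2.INTER_CUBIC))
E
```

```text
time: 16.85
position: [0.5677, 0.0052, 0.1237]
ee_rot: [-2.346, 2.089, 0.0]
wrist_force: [0.4, 0.5, -0.6]
grip_width: 0.0002
n 0.00034772590630904876 printer x -0.03806749277149578
t 16.85 pos [0.5677 0.0052 0.1237] head -83.35 tilt 0.02 F [ 0.4  0.5 -0.6] w 0.0002
slide [-0.015   0.0004  0.1037] roll -0.0027
```

View pics/side10.png

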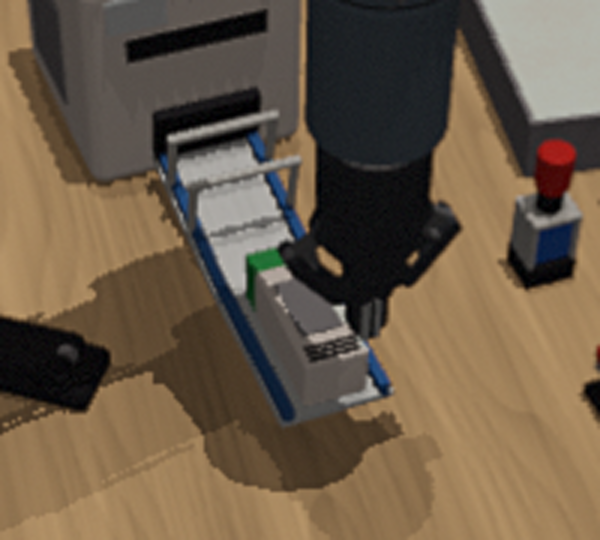

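View pics/top10.png

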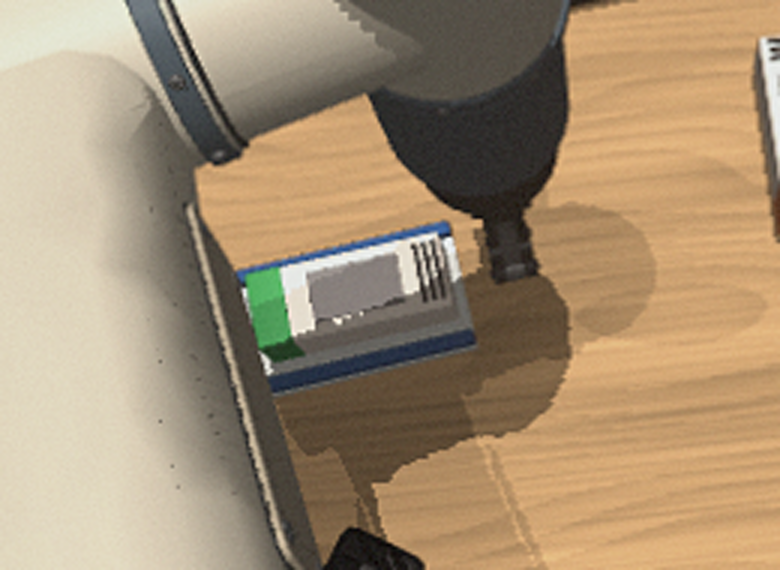

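```bash
python3 - <<'E'
from h import *
n=np.array([.993,.1184]);d=np.array([-.1184,.993])
q=plane('top',[[120+437/3,120+234/3],[120+454/3,120+297/3],[120+245/3,120+274/3],[120+265/3,120+347/3]],.051)[:,:2];print(q@n-.564,q@d+.024)
q=plane('side',[[220+302/3,80+408/3],[220+368/3,80+393/3]],.006)[:,:2];print(q@n-.564,q@d+.024)
E
python3 -m creep '[{"slide":[0,0,0.015],"roll":0,"jaw":0},{"slide":[0,0,0.02],"roll":0,"jaw":0},{"slide":[0,0,0.02],"roll":0,"jaw":0},{"slide":[0,0,0.02],"roll":0,"jaw":0},{"slide":[0,0,0.018],"roll":0,"jaw":0},{"slide":[0,0,0.01],"roll":0,"jaw":0},{"slide":[0,0,0],"roll":0,"jaw":0},{"slide":[0,0,0],"roll":0,"jaw":0}]' 45
```

```text
[ 0.02426478 -0.01993218  0.02707592 -0.02405318] [0.00721211 0.00514384 0.13555647 0.1314905 ]
[-0.02485637  0.02759216] [0.00760106 0.00427895]
time: 17.62
position: [0.5679, 0.0048, 0.0208]
ee_rot: [2.347, -2.088, 0.0]
wrist_force: [-0.1, 0.7, 0.5]
grip_width: 0.0
```

```bash
python3 -m creep '[{"slide":[-0.01,-0.001,0],"roll":0,"jaw":0},{"slide":[-0.01,0,0],"roll":0,"jaw":0},{"slide":[-0.005,0,0],"roll":0,"jaw":0},{"slide":[-0.004,0,0],"roll":0,"jaw":0},{"slide":[-0.004,0,0],"roll":0,"jaw":0},{"slide":[-0.005,0,0],"roll":0,"jaw":0},{"slide":[-0.006,0,0],"roll":0,"jaw":0},{"slide":[-0.006,0,0],"roll":0,"jaw":0},{"slide":[-0.006,0,0],"roll":0,"jaw":0},{"slide":[-0.006,0,0],"roll":0,"jaw":0}]' 45
python3 - <<'E'
from h import *
n=np.array([.993,.1184]);d=np.array([-.1184,.993])
o=ctrl.get_obs();p=o['position'];print('n',p[:2]@n-.564,'printer x',p[:2]@d+.024,o['wrist_force'])
for k,(x,y,w,h) in(('side',(220,80,200,180)),):
    cv2.imwrite(f'pics/{k}11.png',cv2.resize(ctrl.camera(k)[y:y+h,x:x+w],None,fx=3,fy=3,interpolation=cv2.INTER_CUBIC))
E
```

```text
time: 18.45
position: [0.5617, 0.0663, 0.0209]
ee_rot: [2.346, -2.089, 0.001]
wrist_force: [0.4, -3.3, 3.4]
grip_width: 0.0
n 0.0015862895729599202 printer x 0.023379953876124637 [ 0.44774633 -3.31345102  3.37500028]
```

View pics/side11.png

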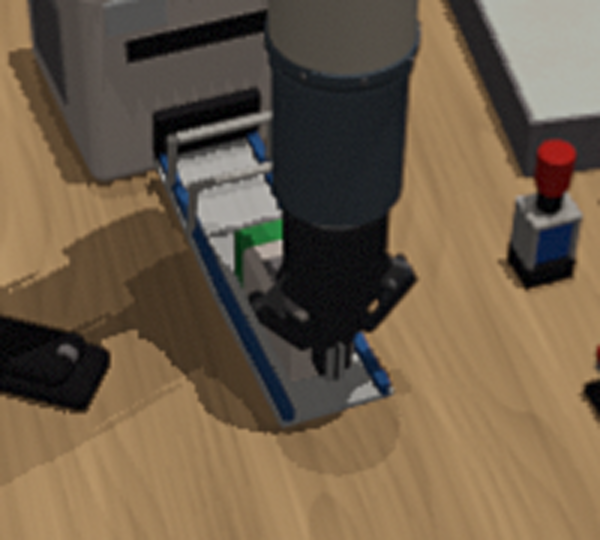

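The cassette has slid forward about 18 mm and its nose is nearing the ramp, at zoomed (258,240). The push force is about 3 N, so I'll continue.

```bash
python3 -m creep '[{"slide":[-0.006,0,0],"roll":0,"jaw":0},{"slide":[-0.006,0,0],"roll":0,"jaw":0},{"slide":[-0.006,0,0],"roll":0,"jaw":0},{"slide":[-0.006,0,0],"roll":0,"jaw":0},{"slide":[-0.006,0,0],"roll":0,"jaw":0},{"slide":[-0.006,0,0],"roll":0,"jaw":0}]' 45
python3 -m creep '[{"slide":[-0.006,0,0],"roll":0,"jaw":0},{"slide":[-0.006,0,0],"roll":0,"jaw":0},{"slide":[-0.006,0,0],"roll":0,"jaw":0},{"slide":[-0.006,0,0],"roll":0,"jaw":0},{"slide":[-0.006,0,0],"roll":0,"jaw":0},{"slide":[-0.006,0,0],"roll":0,"jaw":0}]' 45
python3 - <<'E'
from h import *
n=np.array([.993,.1184]);d=np.array([-.1184,.993])
o=ctrl.get_obs();p=o['position'];print('n',p[:2]@n-.564,'printer x',p[:2]@d+.024,o['wrist_force'])
for k,(x,y,w,h) in(('side',(220,80,200,180)),):
    cv2.imwrite(f'pics/{k}12.png',cv2.resize(ctrl.camera(k)[y:y+h,x:x+w],None,fx=3,fy=3,interpolation=cv2.INTER_CUBIC))
E
```

```text
time: 19.0
position: [0.5572, 0.1026, 0.0205]
ee_rot: [2.346, -2.089, -0.0]
wrist_force: [0.3, -3.8, 2.0]
grip_width: -0.0001
time: 19.5
position: [0.5529, 0.1383, 0.0204]
ee_rot: [2.346, -2.089, -0.001]
wrist_force: [0.5, -2.4, 0.2]
grip_width: -0.0
n 0.0014284273204321352 printer x 0.09589170977640085 [ 0.51473809 -2.37725944  0.21965444]
```

View pics/side12.png

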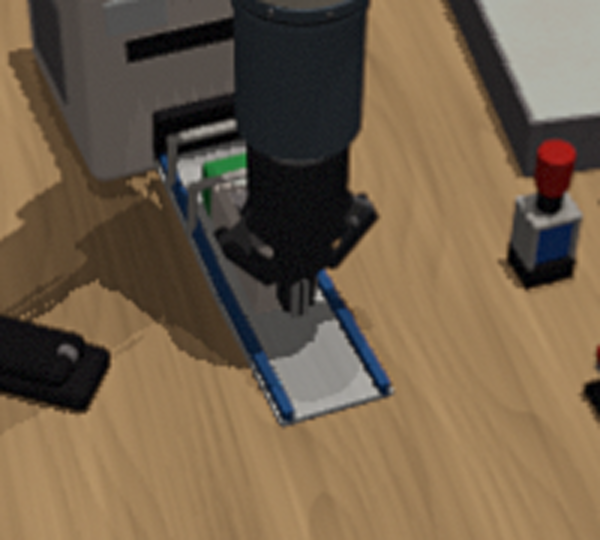

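The nose is past the lower bar, at zoomed (225,170). Continuing more gently.

```bash
python3 -m creep '[{"slide":[-0.005,0,0],"roll":0,"jaw":0},{"slide":[-0.005,0,0],"roll":0,"jaw":0},{"slide":[-0.005,0,0],"roll":0,"jaw":0},{"slide":[-0.005,0,0],"roll":0,"jaw":0},{"slide":[-0.005,0,0],"roll":0,"jaw":0},{"slide":[-0.005,0,0],"roll":0,"jaw":0}]' 45
python3 -m creep '[{"slide":[-0.002,0,0],"roll":0,"jaw":0},{"slide":[-0.002,0,0],"roll":0,"jaw":0}]' 45
python3 - <<'E'
from h import *
n=np.array([.993,.1184]);d=np.array([-.1184,.993])
o=ctrl.get_obs();p=o['position'];print('n',p[:2]@n-.564,'printer x',p[:2]@d+.024,o['wrist_force'])
for k,(x,y,w,h) in(('side',(220,80,200,180)),):
    cv2.imwrite(f'pics/{k}13.png',cv2.resize(ctrl.camera(k)[y:y+h,x:x+w],None,fx=3,fy=3,interpolation=cv2.INTER_CUBIC))
E
```

```text
time: 20.05
position: [0.5496, 0.1679, 0.0204]
ee_rot: [2.346, -2.089, -0.0]
wrist_force: [0.6, -1.9, -1.4]
grip_width: -0.0
time: 20.22
position: [0.5492, 0.1718, 0.0205]
ee_rot: [2.346, -2.089, -0.0]
wrist_force: [-0.6, -1.9, -1.3]
grip_width: -0.0
n 0.0016862868320274282 printer x 0.12958913532803037 [-0.64007246 -1.86290619 -1.28485009]
```

View pics/side13.png

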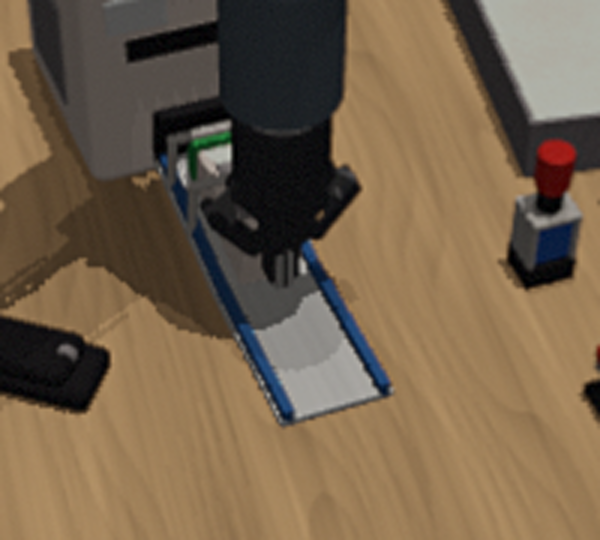

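The nose is at the upper bar, at zoomed (210,140). I'll take 2 mm rows from here and watch for the force rise at the stop.

```bash
python3 -m creep '[{"slide":[-0.002,0,0],"roll":0,"jaw":0},{"slide":[-0.002,0,0],"roll":0,"jaw":0},{"slide":[-0.001,0,0],"roll":0,"jaw":0}]' 45
python3 -m creep '[{"slide":[-0.001,0,0],"roll":0,"jaw":0},{"slide":[-0.001,0,0],"roll":0,"jaw":0},{"slide":[-0.001,0,0],"roll":0,"jaw":0}]' 45
python3 -m creep '[{"slide":[-0.001,0,0],"roll":0,"jaw":0},{"slide":[-0.001,0,0],"roll":0,"jaw":0}]' 45
```

```text
time: 20.52
position: [0.5489, 0.1763, 0.0208]
ee_rot: [2.346, -2.089, 0.001]
wrist_force: [0.2, -3.4, 1.0]
grip_width: 0.0002
time: 20.77
position: [0.5488, 0.179, 0.0211]
ee_rot: [-2.346, 2.089, -0.002]
wrist_force: [0.9, -5.0, 4.5]
grip_width: -0.0001
time: 20.93
position: [0.5487, 0.181, 0.0212]
ee_rot: [-2.346, 2.089, -0.002]
wrist_force: [1.4, -5.6, 3.9]
grip_width: -0.0006
```

```bash
python3 - <<'E'
from h import *
n=np.array([.993,.1184]);d=np.array([-.1184,.993])
o=ctrl.get_obs();p=o['position'];print('n',p[:2]@n-.564,'printer x',p[:2]@d+.024,o['wrist_force'])
for k,(x,y,w,h) in(('side',(250,90,110,100)),('top',(100,170,200,120))):
    cv2.imwrite(f'pics/{k}14.png',cv2.resize(ctrl.camera(k)[y:y+h,x:x+w],None,fx=4 if k=='top' else 6,fy=4 if k=='top' else 6,interpolation=cv2.INTER_CUBIC))
E
```

```text
n 0.0022431171031226382 printer x 0.13874765536609263 [ 1.39681824 -5.59811811  3.8560523 ]
```

View pics/side14.png

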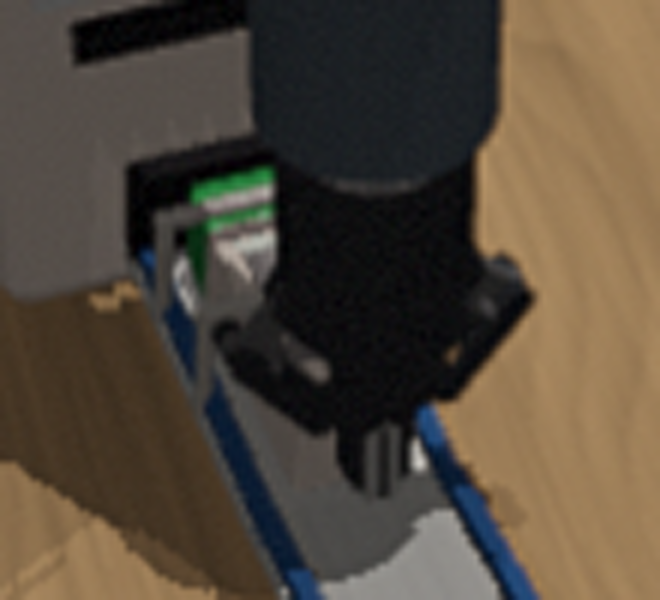

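View pics/top14.png

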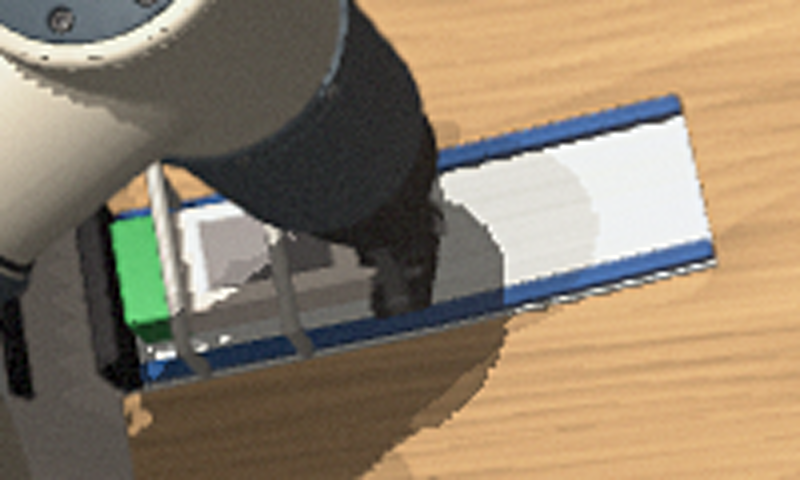

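```bash
python3 - <<'E'
from h import *
n=np.array([.993,.1184]);d=np.array([-.1184,.993])
q=plane('top',[[100+111/4,170+222/4],[100+132/4,170+324/4]],.0746)[:,:2];print(q@n-.564,q@d+.024,'expect 0.280')
c,s=np.cos(np.radians(10)),np.sin(np.radians(10))
def W(rx,ry,rz):
    x=.150+rx*c-rz*s;z=.006+rx*s+rz*c;xy=n*(.564+ry)+d*(x-.024);return [xy[0],xy[1],z]
for k,(x0,y0,f) in(('top',(100,170,4)),('side',(250,90,6))):
    P=proj(k,[W(.140,-.026,.045),W(.140,.026,.045),W(.140,-.047,.052),W(.140,.047,.052),W(.110,-.043,.064),W(.06,-.043,.064)])
    print(k,((P-[x0,y0])*f).round(0).tolist())
E
```

```text
[ 0.02560969 -0.02601162] [0.27589938 0.27323014] expect 0.280
top [[118.0, 327.0], [102.0, 223.0], [121.0, 367.0], [93.0, 178.0], [180.0, 341.0], [288.0, 321.0]]
side [[181.0, 180.0], [301.0, 151.0], [132.0, 180.0], [350.0, 129.0], [166.0, 212.0], [207.0, 305.0]]
```

By the top view the nose edge is about 4–6 mm short of the stop, and the force is still soft. I'll keep pushing in 1 mm rows.

```bash
python3 -m creep '[{"slide":[-0.001,0,0],"roll":0,"jaw":0},{"slide":[-0.001,0,0],"roll":0,"jaw":0}]' 45
python3 -m creep '[{"slide":[-0.001,0,0],"roll":0,"jaw":0},{"slide":[-0.001,0,0],"roll":0,"jaw":0}]' 45
```

```text
time: 21.2
position: [0.5483, 0.183, 0.021]
ee_rot: [-2.346, 2.089, -0.001]
wrist_force: [0.4, -5.4, 4.1]
grip_width: -0.0
time: 21.37
position: [0.548, 0.1849, 0.021]
ee_rot: [2.346, -2.089, 0.001]
wrist_force: [1.5, -9.0, 4.7]
grip_width: 0.0
```

```bash
python3 -m creep '[{"slide":[-0.001,0,0],"roll":0,"jaw":0},{"slide":[0,0,0],"roll":0,"jaw":0}]' 45
python3 -m creep '[{"slide":[-0.001,0,0],"roll":0,"jaw":0},{"slide":[0,0,0],"roll":0,"jaw":0}]' 45
```

```text
time: 21.53
position: [0.548, 0.1848, 0.021]
ee_rot: [2.345, -2.088, 0.003]
wrist_force: [2.7, -9.0, 3.5]
grip_width: 0.0001
time: 21.7
position: [0.5479, 0.1849, 0.0211]
ee_rot: [2.344, -2.087, 0.004]
wrist_force: [3.2, -12.4, 4.6]
grip_width: 0.0003
```

The tool no longer advances (y stays at 0.1849) and the force is climbing, so this is the stop. I'll look.

```bash
python3 - <<'E'
from h import *
n=np.array([.993,.1184]);d=np.array([-.1184,.993])
o=ctrl.get_obs();p=o['position'];print('n',p[:2]@n-.564,'printer x',p[:2]@d+.024,o['wrist_force'])
for k,(x,y,w,h) in(('top',(100,190,130,90)),):
    cv2.imwrite(f'pics/{k}15.png',cv2.resize(ctrl.camera(k)[y:y+h,x:x+w],None,fx=6,fy=6,interpolation=cv2.INTER_CUBIC))
E
```

```text
n 0.0019252971921281947 printer x 0.1427045968075905 [  3.24838818 -12.36007074   4.64221587]
```

View pics/top15.png

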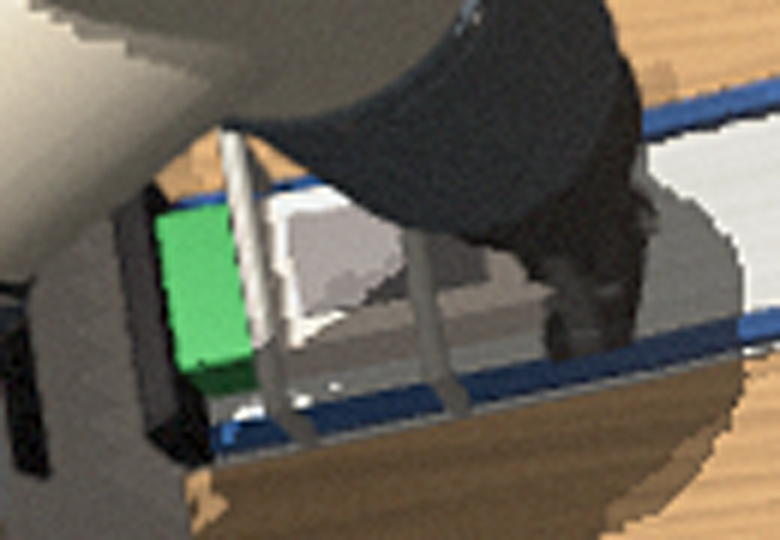

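The nose's edge, zoomed (160,215) to (185,365), lies flat along the stop's face. I'll back off, rise and check.

```bash
python3 -m creep '[{"slide":[0.002,0,0],"roll":0,"jaw":0},{"slide":[0.004,0,0],"roll":0,"jaw":0},{"slide":[0.01,0,0],"roll":0,"jaw":0},{"slide":[0.02,0,0],"roll":0,"jaw":0},{"slide":[0.025,0,0],"roll":0,"jaw":0},{"slide":[0.025,0,0],"roll":0,"jaw":0},{"slide":[0.01,0,-0.02],"roll":0,"jaw":0},{"slide":[0,0,-0.03],"roll":0,"jaw":0},{"slide":[0,0,-0.03],"roll":0,"jaw":0},{"slide":[0,0,-0.03],"roll":0,"jaw":0},{"slide":[0,0,-0.03],"roll":0,"jaw":0},{"slide":[0.03,0,-0.02],"roll":0,"jaw":0},{"slide":[0.03,0,0],"roll":0,"jaw":0},{"slide":[0.03,0,0],"roll":0,"jaw":0},{"slide":[0.03,0,0],"roll":0,"jaw":0},{"slide":[0.03,0,0],"roll":0,"jaw":0},{"slide":[0,0,0],"roll":0,"jaw":0},{"slide":[0,0,0],"roll":0,"jaw":0}]' 45
python3 - <<'E'
from h import *
for k,(x,y,w,h) in(('top',(100,170,200,120)),('side',(250,90,110,130))):
    im=ctrl.camera(k);cv2.imwrite(f'pics/{k}16f.png',im)
    f=4 if k=='top' else 4.5
    cv2.imwrite(f'pics/{k}16.png',cv2.resize(im[y:y+h,x:x+w],None,fx=f,fy=f,interpolation=cv2.INTER_CUBIC))
E
```

```text
time: 23.25
position: [0.5757, -0.0583, 0.1801]
ee_rot: [-2.343, 2.092, 0.001]
wrist_force: [0.2, -0.0, 0.1]
grip_width: 0.0006
```

View pics/top16.png

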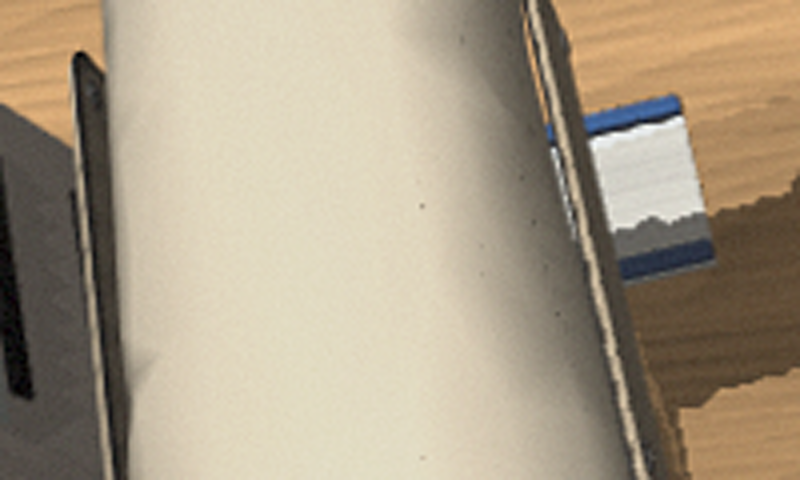

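View pics/side16.png

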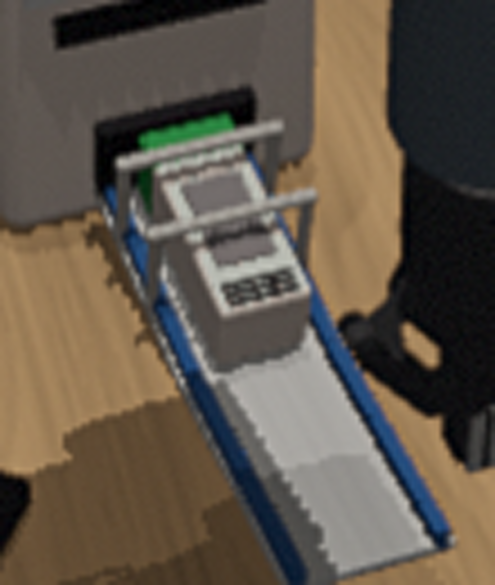

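View pics/top16f.png

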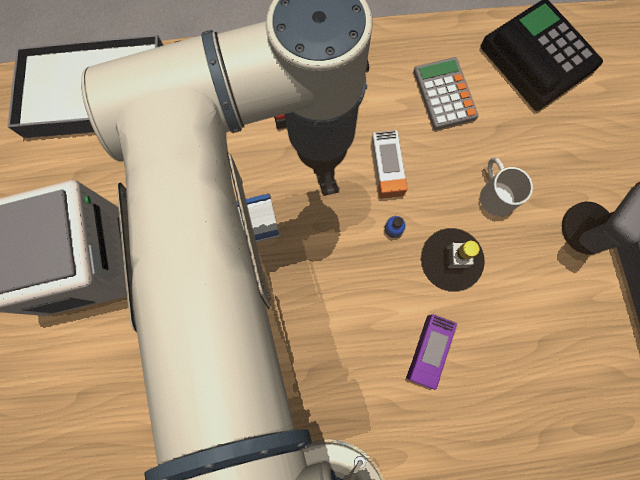

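The side view shows the cassette under both bars with its green nose at the stop. The arm hides it from above, so I'll move it away for a clear check.

```bash
python3 -m creep '[{"slide":[0.015,0.008,-0.01],"roll":0,"jaw":0},{"slide":[0.025,0.012,-0.015],"roll":0,"jaw":0},{"slide":[0.025,0.012,-0.015],"roll":0,"jaw":0},{"slide":[0.025,0.012,-0.015],"roll":0,"jaw":0},{"slide":[0.025,0.012,-0.015],"roll":0,"jaw":0},{"slide":[0.025,0.012,0],"roll":0,"jaw":0},{"slide":[0.02,0.012,0],"roll":0,"jaw":0},{"slide":[0.01,0,0],"roll":0,"jaw":0},{"slide":[0,0,0],"roll":0,"jaw":0},{"slide":[0,0,0],"roll":0,"jaw":0}]' 45
python3 - <<'E'
from h import *
for k in('top','side'):
    im=ctrl.camera(k);cv2.imwrite(f'pics/{k}17f.png',im)
E
```

```text
time: 24.18
position: [0.5163, -0.2344, 0.2502]
ee_rot: [-2.346, 2.089, 0.001]
wrist_force: [-0.3, 0.2, 0.1]
grip_width: -0.0002
```

View pics/top17f.png

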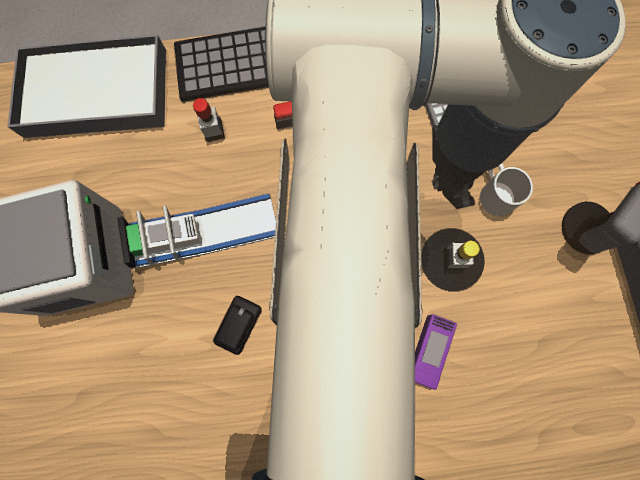

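View pics/side17f.png

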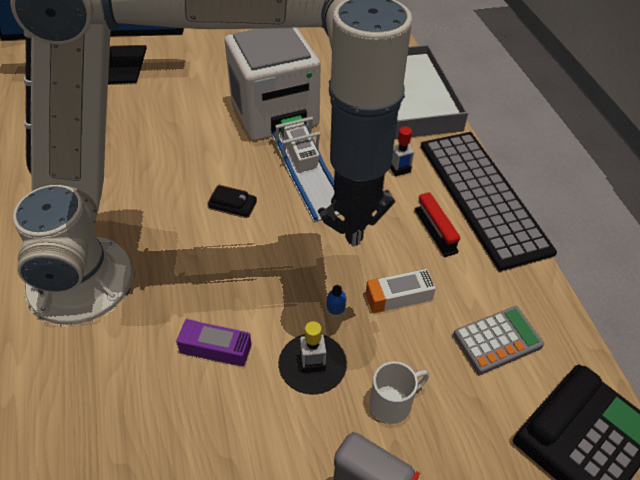

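```bash
python3 - <<'E'
from h import *
n=np.array([.993,.1184]);d=np.array([-.1184,.993])
a=cv2.imread('pics/top17f.png');cv2.imwrite('pics/top17z.png',cv2.resize(a[190:280,100:230],None,fx=6,fy=6,interpolation=cv2.INTER_CUBIC))
y=blobs(mask(a,(22,120,90),(34,255,255)),40);print('handle',plane('top',[y[0][0]],.129))
# did bystanders change?
for k in('top','side'):
    b=cv2.imread(f'pics/{k}0.png');c=cv2.imread(f'pics/{k}17f.png')
    for nm,lo,hi in(('orange',(5,170,100),(14,255,255)),('purple',(130,80,40),(160,255,255)),('red',(0,180,80),(3,255,255)),('blue',(100,110,40),(128,255,255))):
        print(k,nm,[[ (q[0],q[1][4]) for q in blobs(mask(i,lo,hi),90)] for i in(b,c)])
E
```

```text
handle [[ 0.42992689 -0.30647934  0.129     ]]
top orange [[([393.7, 185.6], 234)], []]
top purple [[([429.5, 353.9], 1459)], [([431.4, 352.9], 1302)]]
top red [[([307.7, 104.1], 903), ([200.0, 104.6], 157)], [([200.0, 104.6], 157), ([282.3, 108.8], 204)]]
top blue [[([251.5, 199.5], 132), ([193.3, 213.3], 190), ([153.9, 221.0], 93), ([394.5, 226.4], 150), ([226.2, 243.6], 414), ([162.1, 257.4], 94)], [([226.2, 205.5], 314), ([224.6, 244.0], 404), ([162.0, 257.4], 96)]]
side orange [[([375.4, 290.1], 252)], [([375.3, 290.2], 259)]]
side purple [[([212.8, 343.8], 1830)], [([213.2, 343.8], 1854)]]
side red [[([439.4, 217.5], 663)], [([405.2, 131.1], 93), ([439.2, 217.7], 688)]]
side blue [[([155.5, 15.2], 975), ([64.9, 19.6], 1982), ([300.3, 187.8], 260), ([404.2, 160.6], 111), ([339.0, 193.4], 141), ([335.9, 303.0], 330)], [([7.8, 19.2], 497), ([139.0, 26.9], 211), ([300.2, 187.6], 254), ([326.2, 171.0], 115), ([404.2, 160.8], 114), ([335.7, 303.0], 336)]]
```

View pics/top17z.png

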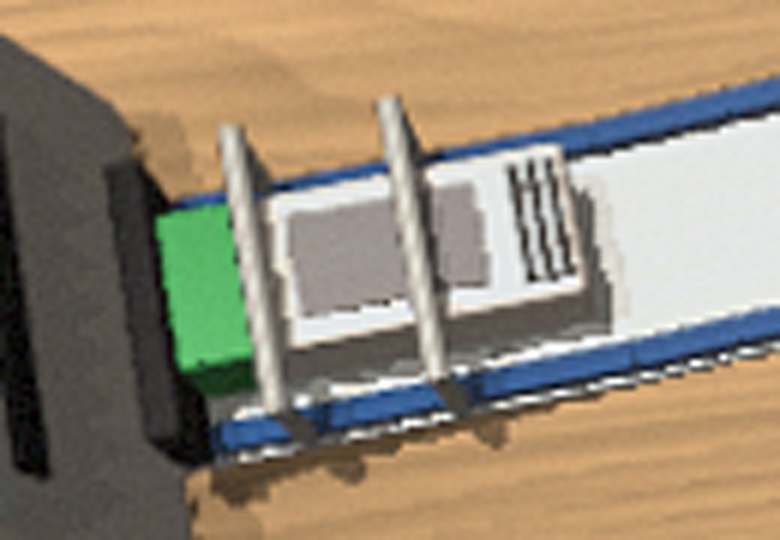

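The nose is where it was while pressed against the stop, from (158,215) to (185,365). It has not slid back, and no bystander has moved. Handing in.

```bash
python3 -c "
from plant import ctrl
print(ctrl.hand_in())"
```

```text
the job is handed in; nothing more can be done
None
```

I did both parts in the order asked and handed the job in at about 24 s. The hand-in reports no verdict.

**Stamp:** It stands upright on the mat. By the top camera its handle is at (0.430, −0.306) m, within about 1 mm of the measured mat centre.

**Green cassette:** I laid it on the level part of the chute with its nose towards the printer, let go, and pushed it up under both bars with shut fingers. At the top the tool stopped advancing and the force rose to about 12 N. The nose looked flush with the stop then, and was in the same place after the arm had backed off.

**Bystanders:** In the side view the orange and purple cassettes, both stamps, the bottle and the stapler had not moved since the start. I checked the mug and the mouse only by eye. The arm hid the orange cassette and the bottle from the top camera in the last picture.

**Disagreement:** A few millimetres before the end, my top-view estimate put the nose 4–6 mm short of the stop while the force was already rising. I kept pushing until the tool stopped, about 4 mm further on.

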